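Slip test of the dollhouse dresser

ROBOT

A 6-joint arm with a two-finger parallel gripper is mounted at the origin on the work surface. World frame = base frame: x ahead of the robot, y to its left, z up, the work surface at z = 0. Lengths are in m, angles in rad, forces in N, time in s.
With the tool pointing down it reaches from about 0.4 to 0.825 m from the base axis. Payload 7 kg.
Tool frame: the origin (TCP) lies at the very end of the fingers, on their centre line; the grasp point (between the pads) lies 19 mm behind it; z points along the fingers, y is the line along which they close (so a half turn about z gives the same grasp; the last joint's range is limited). The gripper opens to 88 mm and grips with 3 to 60 N. Pads are 19 mm wide; open, the fingers measure 130 mm over their backs; the gripper's body (78 mm by 193 mm) begins 47 mm behind the grasp point.
Start: joints at [-0.958, 0.359, 0.012, 0, -1.224, -0.288], TCP at [0.215, -0.64, 0.193] pointing down, gripper open.
Joint ranges: [-3.07, 3.07], [-1.43, 2.12], [-1.02, 1.25], [-3.03, 1.67], [-3.05, -0], [-3.03, 3.03]. Speed limits (rad/s): [2.39, 2.39, 3.01, 3.14, 3.14, 3.14].

INTERFACE

Orientations are given as [roll, pitch, yaw] about the fixed x, y, z axes, in that order (R = Rz(yaw) Ry(pitch) Rx(roll)).
In Python, from station import arm, grab_frame gives the robot as it stands.
- The arm moves only by the tool jog_arm, never from a script. Its argument "deltas" is a list that holds one entry, the list of rows, each a list of 4 numbers: the shift along the tool's x, y, z in units of 60 mm (1.0 is 60 mm), then the turn about the tool's z in units of 5 degrees (1.0 is 5 degrees). A call has 1 to 8 rows; each row is the pose to reach, as a shift and turn from the pose commanded when the call began, along the tool's axes at that moment; what a row does not reach only later rows make up. A row lasts 1/8 s, in which the tool goes at most 62.5 mm and 10.7 degrees, less where a joint would pass 70% of its speed; a pose out of reach is approached as far as the arm can. A call with a gripper value outside its range is refused whole. "grip" is the finger opening in mm, from 0 to 87.6, set as the call begins (left out, the last holds). The fingers move at their own pace and stop on an object; "squeeze" is the grip in N (left out, the last holds). Time passes only in rows, so rows that repeat a pose let the fingers close. It gives the time, the measured TCP pose, the force, the opening and the grip force at its end, in the units of the state.
- arm.get_state(): the state, without advancing time (a new reading comes with each control period).
- grab_frame(name): name is "scene" or "side" or "wrist"; returns a dict with "img" (400x640x3 uint8, red, green, blue), "vfov" (degrees; the focal length in pixels is half the picture's height over the tangent of half this angle, whatever the lens; pixels are square), "cx", "cy" (the principal point, pixels), "xyz" and "rotation" of the camera in the world. Camera axes: x right, y down, z forward; pixel columns grow to the right and rows downward; lengths in m; the calibration is good to about 2 mm. The wrist camera is an equidistant fisheye: a pixel r from the principal point sees the ray r / f radians off the axis. A picture is of the moment at which its call begins. There is no depth.
- arm.job_done(): hands the job in; it is judged then, once.
The state is a dict: "t": time; "q": joint angles; "qd": joint speeds; "joint_efforts": joint torques, N m; "eef_pos": TCP position; "ee_rot": TCP orientation; "force": force on the tool from outside, world axes, zero at the start; "moment": the same for the moment, N m; "width": finger opening in m; "gripper_force": force on a finger pad.
Only numpy, scipy, OpenCV 4.12 (cv2) and the standard library are available. Lean on these libraries where they do the work, as an engineer would, in place of code of your own. Each camera call takes 0.05 s, during which the arm holds its last target. There are 200 camera calls.

TASK

Do the slip test: take the loose wooden wedge by its thick end, set it down softly with its thin end at the rod under the hinged board's free end, and push it in slowly, without forcing it, until the little dresser just lets go and slides down against the stop strip. Stop there and leave the board propped at that angle on the wedge: the rubber-footed stool on the board must not slide. Touch only the wedge, not the board or the pieces on it, and leave the other things on the desk where they are.

Things in the scene. Friction and masses are not known exactly. Their poses are not given: they have to be found in the camera images.
- board: Birch plywood board, 170 mm wide (its x), 225 long (y), 9 thick, 0.30 kg, hinged at one end to a wooden block fixed to the desk. Origin: mid width of the hinge line, on the underside, 22 mm above the desk. y runs from the hinge to the free end, z is its upward normal. Starts level; the free end only tilts up (0.5 rad at most) about x, nearly freely, and falls back if not propped.
- rod (a point): Lowest point, mid width, of the 10 mm brass rod across under the board's free end, 215 mm from the hinge line; 14 mm above the desk with the board level. The wedge lifts the board here. The desk under the board is open, 142 mm clear between two corner feet beside the rod. Axes as the board's.
- stop (a point): On the board's top face, mid width, at the uphill face of the stop strip (10 mm high), which runs across the board 18 mm from the hinge line. Axes as the board's: y points uphill to the free end. The dresser rests against the strip when its origin is at y = 30 mm here.
- wedge: Loose wooden wedge, 45 mm wide (its x), 245 long (y), 0.32 kg, flat underside. Origin: on the underside below the middle of the grip block, the thick end (y -30 to +30 mm, 72 mm high), to be pinched across the 45 mm. From y = -30 mm the top slopes evenly down to the nose, 8 mm high, at y = -215 mm. Starts on the desk off the board's free end, nose roughly to it. Friction holds it under the rod.
- dresser: Painted blue dollhouse dresser with three rows of drawers, 44 mm deep (x), 65 mm wide over the top (y; 60 mm at the feet and carcase), 55 mm high, about 90 g, standing upright on the board in the left or right half of its width, its y along the board. Origin: middle of the underside. Its smooth feet begin to slide at a board angle that is not known beforehand, somewhere from 0.07 to 0.18 rad.
- stool: Plain light wooden stool, 40 x 40 mm, 46 mm high, about 50 g, on four rubber feet, on the other half of the board. Origin: middle of the underside. It grips better than the dresser: it starts to slide at an angle some 25 to 45 percent steeper than the dresser does.
- rocking_chair: Small beechwood rocking chair, about 96 x 50 x 95 mm, standing on the far side of the desk. Origin: middle of the underside. To be left alone.
- anvil: Small cast-iron anvil, about 75 x 35 x 40 mm, on the far side of the desk. Origin: middle of the underside. To be left alone.
- glue_bottle: White bottle, 38 mm thick, 105 mm high, on the desk beyond the hinge end of the board. Origin: middle of the underside. To be left alone.
- paint_brush: Brush, 170 mm long, lying on the desk on the hinge side of the board. Origin: on the desk under it. To be left alone.
- table: The birch desk, 1160 x 1500 mm. Its top is level, at height 0; origin in the middle of the top.
Things that resemble listed ones, but are neither listed nor needed, are in the scene too. Leave any purple look-alike of the dresser alone.

How it is judged:
By the outcome, as a careful person would: the job done as asked, in the order asked, and still so for the second after the job is handed in, with the robot touching nothing.
It also fails if it takes over 61 s, if anything falls off the work surface, if the arm or the gripper's body presses on something with over 40 N, if the wrist force passes 120 N, or if a joint passes its speed limit or range.

## Working session

There is one attempt and no reset: what is moved stays moved. The work goes in short steps, Python scripts to look and compute and a tool call to move; the robot and the scene stay as the last step left them, time stands still between calls to the robot, and variables do not carry over. Pictures are saved under pics/ and viewed, at most 10 in all, crops included, and the job is handed in when it is done.

Besides the shell and the picture viewer there is one more tool, called after "Request:" as name(argument=value, ...) on one line, values as JSON. jog_arm: Moves the arm, as the interface text tells. Its arguments: {"type":"object","properties":{"deltas":{"type":"array"},"grip":{"type":"number"},"squeeze":{"type":"number"}},"required":["deltas"]}

```bash
ls; mkdir -p pics; cat > h.py <<'E'
import numpy as np, cv2
from station import arm, grab_frame
def snap(n,fn=None):
    f=grab_frame(n)
    if fn: cv2.imwrite('pics/'+fn,cv2.cvtColor(f['img'],cv2.COLOR_RGB2BGR))
    return f
def foc(f): return 200/np.tan(np.radians(f['vfov'])/2)
def ray(f,u,v):
    k=foc(f); d=np.array([(u-f['cx'])/k,(v-f['cy'])/k,1.])
    d=np.array(f['rotation']).reshape(3,3)@d
    return np.array(f['xyz']),d/np.linalg.norm(d)
def onz(f,u,v,z):
    o,d=ray(f,u,v); return o+d*(z-o[2])/d[2]
def proj(f,p):
    c=np.array(f['rotation']).reshape(3,3).T@(np.array(p)-f['xyz']); k=foc(f)
    return f['cx']+k*c[0]/c[2], f['cy']+k*c[1]/c[2]
E
python3 - <<'E'
from h import *
for n in('scene','side'):
    f=snap(n,n+'0.png'); print(n,f['img'].shape,f['vfov'],f['cx'],f['cy'],f['xyz'],np.array(f['rotation']).round(3).tolist())
print(arm.get_state())
E
```

```text
pics
scene (400, 640, 3) 57.428912626022665 318.2724216427214 198.15873847362866 [1.23111298 0.56469826 0.627897  ] [-2.131, -0.023, 2.367]
side (400, 640, 3) 57.19110378845663 317.1633879649461 198.19533687256626 [0.31071246 0.60000782 0.62349943] [-2.269, -0.021, -2.724]
{'t': 0.1, 'q': array([-9.57876966e-01,  3.59327109e-01,  1.11497938e-02, -3.36465071e-04,
       -1.22408840e+00, -2.88110121e-01]), 'qd': array([ 0.0013562 , -0.00196103,  0.00305151,  0.00097568, -0.00076402,
        0.00172579]), 'joint_efforts': array([-1.95888832e-03, -5.84162879e+01,  2.93755549e+01,  7.01564580e+00,
        1.01969161e-02, -5.10868335e-05]), 'eef_pos': array([ 0.2152416 , -0.63924628,  0.19240342]), 'ee_rot': array([ 3.14009394e+00, -1.14278761e-04, -2.81689789e+00]), 'force': array([-1.12846496, -0.02307456, -0.44614979]), 'moment': array([-0.00282304,  0.01412129, -0.03915637]), 'gripper_force': 0.0, 'width': 0.08736529024504937}
```

Rotation is given as rpy; fix the helper.

```bash
cat > fix.py <<'E'
s=open('h.py').read()
s=s.replace("np.array(f['rotation']).reshape(3,3)","rot(f)").replace("def foc","from scipy.spatial.transform import Rotation\ndef rot(f): return Rotation.from_euler('xyz',f['rotation']).as_matrix()\ndef foc")
open('h.py','w').write(s)
E
python3 fix.py; rm fix.py
```

```text
(no output)
```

View pics/scene0.png

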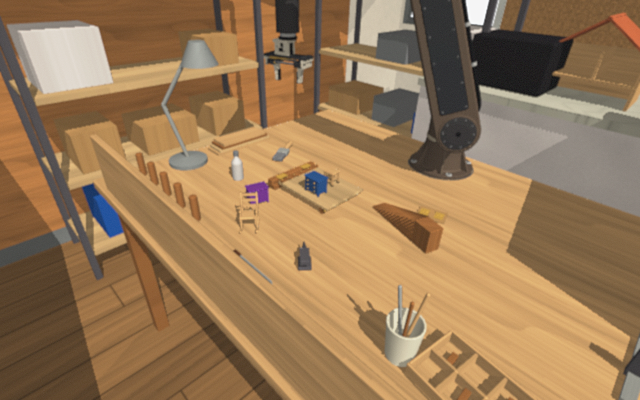

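View pics/side0.png

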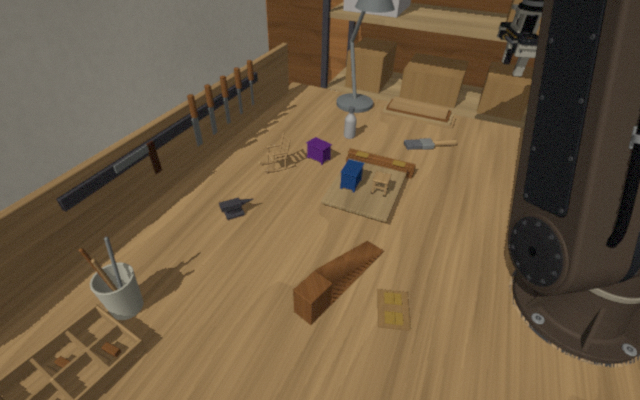

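The scene view shows the board at about (320,188) and the wedge at about (415,225). In the side view the board is at (370,185), with the wedge's thick end at (312,298) and its nose at (375,248). I'll zoom in for the corners.

```bash
python3 - <<'E'
import cv2,numpy as np
a=cv2.imread('pics/side0.png')[140:330,280:430]; b=cv2.imread('pics/scene0.png')[155:265,255:455]
cv2.imwrite('pics/c1.png',cv2.resize(a,None,fx=3,fy=3,interpolation=2))
cv2.imwrite('pics/c2.png',cv2.resize(b,None,fx=4,fy=4,interpolation=2))
E
```

```text
(no output)
```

View pics/c1.png

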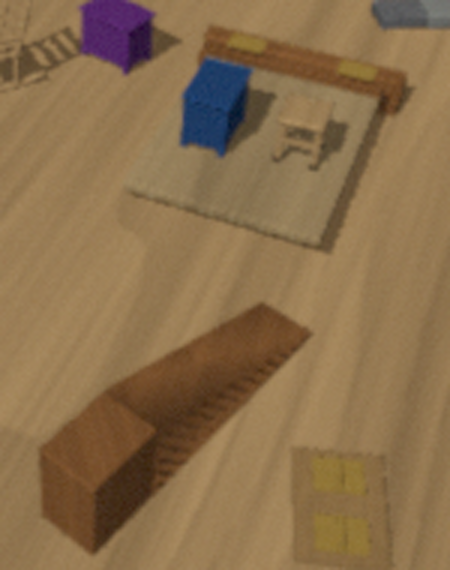

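View pics/c2.png

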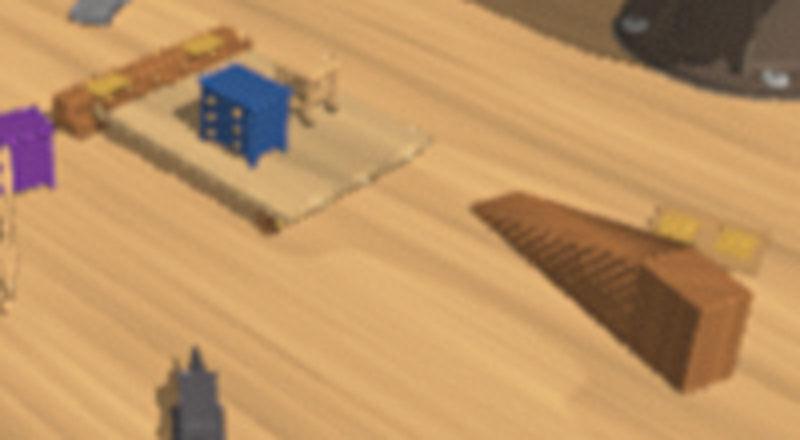

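```bash
python3 - <<'E'
from h import *
s=grab_frame('side'); c=grab_frame('scene')
S=lambda u,v,z: onz(s,280+(u+.5)/3-.5,140+(v+.5)/3-.5,z)
C=lambda u,v,z: onz(c,255+(u+.5)/4-.5,155+(v+.5)/4-.5,z)
for n,l in (('S blk top',[S(*p,.072) for p in((40,455),(95,493),(155,430),(105,392))]),
 ('S bot',[S(93,553,0)]),('S nose',[S(*p,.008) for p in((263,303),(311,333))]),
 ('S board free',[S(*p,.031) for p in((128,188),(325,247))]),('S board hinge R',[S(383,97,.031)]),
 ('C blk top',[C(*p,.072) for p in((640,262),(697,308),(750,295),(690,240))]),('C bot',[C(685,392,0)]),
 ('C nose',[C(*p,.008) for p in((472,208),(518,192))]),('C board free',[C(*p,.031) for p in((283,222),(432,137))]),('C hinge L',[C(97,112,.031)])):
  print(n,[p[:2].round(4).tolist() for p in l])
E
```

```text
S blk top [[0.5008, 0.2502], [0.46, 0.2604], [0.4452, 0.2045], [0.485, 0.1906]]
S bot [[0.4625, 0.2561]]
S nose [[0.4304, 0.0135], [0.3883, 0.0277]]
S board free [[0.5679, -0.0419], [0.4004, -0.0426]]
S board hinge R [[0.4057, -0.2612]]
C blk top [[0.4894, 0.1891], [0.5058, 0.2419], [0.4683, 0.2578], [0.442, 0.1979]]
C bot [[0.499, 0.2437]]
C nose [[0.4387, 0.0163], [0.3935, 0.0265]]
C board free [[0.5857, -0.0457], [0.4095, -0.0508]]
C hinge L [[0.5835, -0.263]]
```

```bash
cat >> h.py <<'E'
def rel(*targets):
    "targets (x,y,z,yaw deg): shift/turn in jog units from the present pose"
    s=arm.get_state(); p=np.array(s['eef_pos']); y=s['ee_rot'][2]
    A=np.array([[np.cos(y),np.sin(y),0],[np.sin(y),-np.cos(y),0],[0,0,-1]])
    for x in targets:
        d=A@(np.array(x[:3])-p)/.06; t=-((x[3]-np.degrees(y)+180)%360-180)/5
        print(x,d.round(2).tolist(),round(t,2))
E
python3 -c "
from h import *
rel((.5,-.25,.2,-120),(.475,.224,.2,-107))"
```

```text
(0.5, -0.25, 0.2, -120) [-6.57, 4.64, -0.12] -8.28
(0.475, 0.224, 0.2, -107) [-8.69, 12.26, -0.12] -10.88
```

Request:
jog_arm(deltas=[[[-0.8,0.6,-0.1,-1],[-1.6,1.2,-0.1,-2],[-2.5,1.7,-0.1,-3],[-3.3,2.3,-0.1,-4],[-4.1,2.9,-0.1,-5],[-4.9,3.5,-0.1,-6],[-5.7,4.1,-0.1,-7],[-6.6,4.6,-0.1,-8]]], grip=87, squeeze=30)

```text
t: 1.2
eef_pos: [0.5032, -0.2499, 0.1997]
ee_rot: [-3.141, 0.0, -2.116]
force: [1.1, -1.5, -0.4]
width: 0.0871
gripper_force: 0.0
```

```bash
python3 -c "
from h import *
print(arm.get_state()['eef_pos'],arm.get_state()['ee_rot'])
rel((.475,.16,.25,-107))"
```

```text
[ 0.5032377  -0.24989193  0.19968098] [-3.14101162e+00  2.97945529e-04 -2.11559953e+00]
(0.475, 0.16, 0.25, -107) [-5.6, 3.94, -0.84] -2.84
```

Request:
jog_arm(deltas=[[[-0.8,0.6,-0.2,-0.4],[-1.6,1.1,-0.4,-0.8],[-2.4,1.7,-0.6,-1.2],[-3.2,2.3,-0.8,-1.7],[-4.0,2.8,-0.8,-2.1],[-4.8,3.4,-0.8,-2.5],[-5.6,3.9,-0.8,-2.8],[-5.6,3.9,-0.8,-2.8]]])

```text
t: 2.2
eef_pos: [0.4775, 0.1602, 0.2469]
ee_rot: [3.141, -0.0, -1.87]
force: [-0.4, -0.8, 0.0]
width: 0.0868
gripper_force: 0.0
```

```bash
python3 -c "
from h import *
f=snap('wrist','w1.png'); print({k:v for k,v in f.items() if k!='img'}, arm.get_state()['eef_pos'])
rel((.475,.224,.15,-107))"
```

```text
{'vfov': 65.70646984690485, 'cx': 319.8733632810283, 'cy': 193.4823529472594, 'xyz': array([0.45427918, 0.0847107 , 0.43896537]), 'rotation': array([ 2.84691034e+00, -6.25345355e-04,  2.84247396e+00])} [0.47742096 0.15851624 0.24692745]
(0.475, 0.224, 0.15, -107) [-1.03, 0.36, 1.62] -0.04
```

View pics/w1.png

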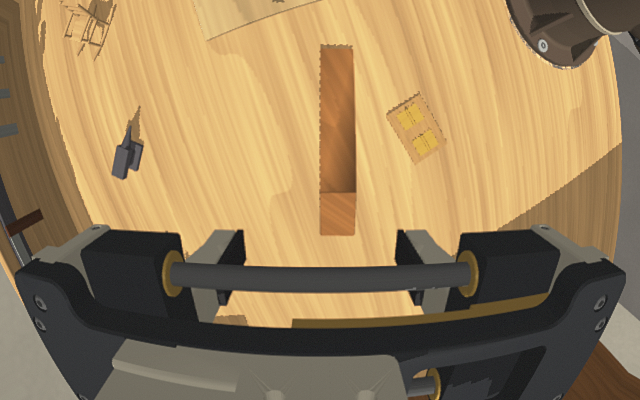

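The wrist view shows the wedge's nose at (320..353,45), the slope/block edge at (320..355,192) and the block's end at (320..355,235). A board corner shows at (207,38).

```bash
cat >> h.py <<'E'
def wz(f,u,v,z):
    d=np.array([u-f['cx'],v-f['cy']]); r=np.hypot(*d); th=r/foc(f)
    c=np.r_[d/r*np.sin(th),np.cos(th)]; w=rot(f)@c; o=np.array(f['xyz'])
    return (o+w*(z-o[2])/w[2])[:2].round(4)
E
python3 - <<'E'
from h import *
f=grab_frame('wrist')
n=(wz(f,320,45,.008)+wz(f,353,45,.008))/2; e=(wz(f,320,192,.072)+wz(f,355.5,192,.072))/2; b=(wz(f,320,235,.072)+wz(f,355.5,235,.072))/2
print(n,e,b,np.degrees(np.arctan2(*(b-n)[::-1])),np.hypot(*(b-n)),wz(f,320,192,.072)-wz(f,355.5,192,.072))
print('board corner',wz(f,207,38,.031)); c=(e+b)/2; print(c)
E
```

```text
[0.4081 0.0125] [0.46505 0.19425] [0.48125 0.2503 ] 72.9015038751711 0.24879662879548825 [ 0.0421 -0.0131]
board corner [ 0.571 -0.053]
[0.47315  0.222275]
```

```bash
python3 -c "
from h import *
rel((.473,.222,.12,-107.1),(.473,.222,.036,-107.1))"
```

```text
(0.473, 0.222, 0.12, -107.1) [-1.01, 0.39, 2.12] -0.04
(0.473, 0.222, 0.036, -107.1) [-1.01, 0.39, 3.52] -0.04
```

Request:
jog_arm(deltas=[[[-0.5,0.2,0.7,0],[-1.01,0.39,1.3,0],[-1.01,0.39,1.9,0],[-1.01,0.39,2.4,0],[-1.01,0.39,2.9,0],[-1.01,0.39,3.3,0],[-1.01,0.39,3.5,0],[-1.01,0.39,3.5,0]]])

```text
t: 3.3
eef_pos: [0.4736, 0.2208, 0.0369]
ee_rot: [3.141, -0.001, -1.875]
force: [0.0, 0.2, 0.8]
width: 0.0868
gripper_force: 0.0
```

Request:
jog_arm(deltas=[[[0,0,0,0],[0,0,0,0],[0,0,0,0],[0,0,0,0],[0,0,0,0],[0,0,0,0],[0,0,0,0]]], grip=30, squeeze=35)

```text
t: 4.18
eef_pos: [0.4736, 0.2219, 0.0374]
ee_rot: [3.142, 0.0, -1.874]
force: [-2.4, 1.3, 2.4]
width: 0.0431
gripper_force: 35.0
```

```bash
python3 -c "
from h import *
rel((.478,.222,.055,-107.1),(.487,.182,.055,-90),(.487,.182,.0374,-90))"
```

```text
(0.478, 0.222, 0.055, -107.1) [-0.02, -0.07, -0.29] -0.06
(0.487, 0.182, 0.055, -90) [0.57, -0.41, -0.29] -3.48
(0.487, 0.182, 0.0374, -90) [0.57, -0.41, -0.0] -3.48
```

Request:
jog_arm(deltas=[[[0,0,-0.15,0],[0,0,-0.3,0],[0.1,-0.1,-0.3,-1],[0.2,-0.2,-0.3,-2],[0.4,-0.3,-0.3,-3],[0.5,-0.4,-0.3,-3.5],[0.57,-0.41,-0.3,-3.5],[0.57,-0.41,-0.25,-3.5]]])

```text
t: 5.18
eef_pos: [0.4869, 0.1817, 0.0526]
ee_rot: [-3.141, 0.0, -1.57]
force: [-0.5, -0.2, -2.1]
width: 0.0426
gripper_force: 35.0
```

```bash
python3 -c "
from h import *
f=snap('wrist','w2.png'); s=snap('side','s2.png')
a=cv2.resize(f['img'][0:260,150:550],(800,520)); cv2.imwrite('pics/w2c.png',a[:,:,::-1])
rel((.487,.182,.0374,-90))"
```

```text
(0.487, 0.182, 0.0374, -90) [-0.0, -0.01, 0.24] 0.01
```

View pics/w2c.png

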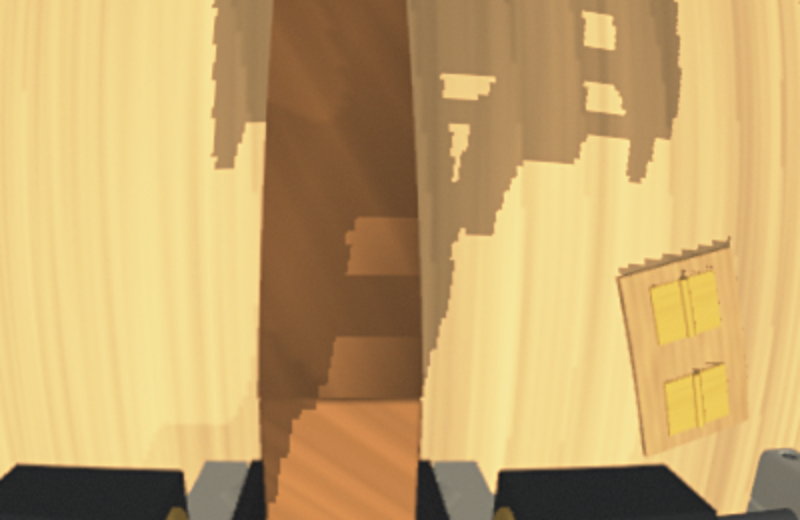

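The wrist crop shows the wedge held straight between the pads, centred at about x=340 in the crop, and pointing at the board. Next I lower it softly.

Request:
jog_arm(deltas=[[[0,0,0.08,0],[0,0,0.15,0],[0,0,0.2,0],[0,0,0.23,0],[0,0,0.25,0],[0,0,0.25,0]]])

```text
t: 6.02
eef_pos: [0.487, 0.1818, 0.0374]
ee_rot: [-3.141, 0.0, -1.569]
force: [-0.6, 0.2, -1.1]
width: 0.0431
gripper_force: 35.0
```

```bash
python3 - <<'E'
from h import *
s=snap('side','s3.png'); c=snap('scene','c3.png')
a=cv2.resize(s['img'][130:290,280:440],(480,480),interpolation=2);b=cv2.resize(c['img'][155:275,240:440],(800,480),interpolation=2)[:,150:470]
cv2.imwrite('pics/sc3.png',np.hstack([a,b])[:,:,::-1])
E
```

```text
(no output)
```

View pics/sc3.png

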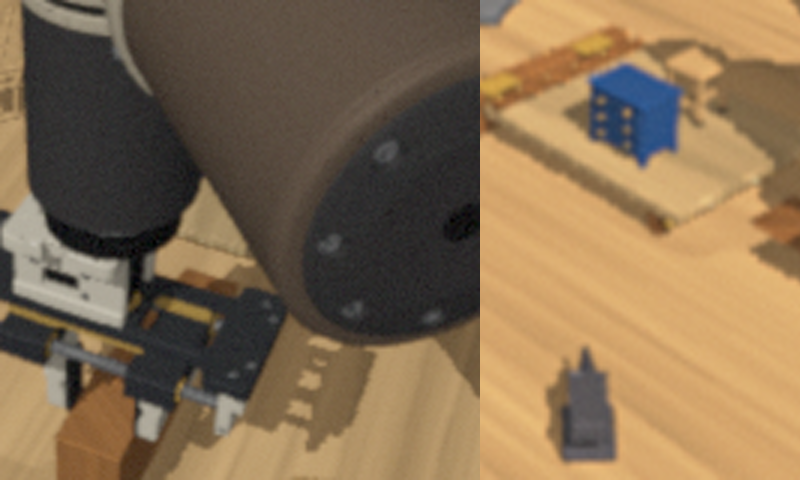

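Now the side view is blocked by the arm. The scene crop shows the board level, with the dresser at crop (635,110), the stool behind it and the nose at crop (775,220) just off the board's free edge. The scene camera will track the dresser from here.

```bash
cat >> h.py <<'E'
def track():
    c=grab_frame('scene'); im=c['img']; h=cv2.cvtColor(im,cv2.COLOR_RGB2HSV)
    m=cv2.inRange(h,(105,120,40),(122,255,255)); m[:160]=0; m[240:]=0; m[:,:280]=0; m[:,380:]=0
    v,u=np.nonzero(m); g=cv2.cvtColor(im,cv2.COLOR_RGB2GRAY)
    s=arm.get_state()
    print('blue n',len(u),'c',u.mean().round(2),v.mean().round(2),'box',u.min(),u.max(),v.min(),v.max(),'| t',round(s['t'],2),'y',s['eef_pos'][1].round(4),'F',np.round(s['force'],1))
    return c
E
python3 - <<'E'
from h import *
c=track(); print([np.round(proj(c,p),1).tolist() for p in((.487,-.035,.008),(.487,-.058,.014),(.57,-.05,.031),(.57,-.05,.07))])
E
```

```text
blue n 287 c 317.01 181.86 box 306 326 172 194 | t 6.17 y 0.1819 F [-0.4  0.2 -0.2]
[[349.9, 205.7], [344.5, 201.1], [328.1, 207.5], [328.6, 196.3]]
```

Request:
jog_arm(deltas=[[[0.08,0,0,0],[0.17,0,0,0],[0.25,0,0,0],[0.33,0,0,0],[0.42,0,0,0],[0.5,0,0,0],[0.58,0,0,0],[0.6,0,0,0]]])

```text
t: 7.18
eef_pos: [0.4871, 0.1456, 0.0374]
ee_rot: [-3.141, 0.0, -1.569]
force: [-0.2, 2.0, -0.2]
width: 0.0429
gripper_force: 35.0
```

```bash
python3 -c "
from h import *
track()"
```

```text
blue n 285 c 316.98 181.84 box 306 326 172 194 | t 7.22 y 0.1455 F [ 0.3  0.3 -0.2]
```

Request:
jog_arm(deltas=[[[0.03,0,0,0],[0.06,0,0,0],[0.1,0,0,0],[0.13,0,0,0],[0.16,0,0,0],[0.2,0,0,0],[0.23,0,0,0],[0.25,0,0,0]]])

```text
t: 8.22
eef_pos: [0.4874, 0.1314, 0.0374]
ee_rot: [-3.141, 0.001, -1.569]
force: [0.2, 5.5, 0.9]
width: 0.043
gripper_force: 35.0
```

```bash
python3 -c "
from h import *
track()"
```

```text
blue n 292 c 316.57 181.53 box 306 326 171 194 | t 8.28 y 0.1312 F [0.3 5.  0.7]
```

Request:
jog_arm(deltas=[[[0.03,0,0,0],[0.06,0,0,0],[0.1,0,0,0],[0.13,0,0,0],[0.16,0,0,0],[0.19,0,0,0],[0.2,0,0,0],[0.2,0,0,0]]])

```text
t: 9.28
eef_pos: [0.4873, 0.1193, 0.0373]
ee_rot: [-3.141, 0.001, -1.569]
force: [-0.3, 5.7, 0.2]
width: 0.0425
gripper_force: 35.0
```

```bash
python3 -c "
from h import *
track()"
```

```text
blue n 290 c 316.83 180.8 box 305 326 171 193 | t 9.32 y 0.1193 F [ 0.4  4.9 -0.7]
```

Request:
jog_arm(deltas=[[[0.03,0,0,0],[0.06,0,0,0],[0.1,0,0,0],[0.13,0,0,0],[0.16,0,0,0],[0.19,0,0,0],[0.2,0,0,0],[0.2,0,0,0]]])

```text
t: 10.32
eef_pos: [0.4874, 0.1073, 0.0373]
ee_rot: [-3.141, 0.001, -1.569]
force: [0.2, 5.6, 0.5]
width: 0.0429
gripper_force: 35.0
```

```bash
python3 -c "
from h import *
track()"
```

```text
blue n 295 c 316.69 179.93 box 305 326 170 192 | t 10.38 y 0.1073 F [0.1 5.4 0.3]
```

Request:
jog_arm(deltas=[[[0.02,0,0,0],[0.04,0,0,0],[0.06,0,0,0],[0.08,0,0,0],[0.1,0,0,0],[0.1,0,0,0]]])

```text
t: 11.12
eef_pos: [0.4874, 0.1012, 0.0373]
ee_rot: [-3.141, 0.001, -1.569]
force: [0.2, 5.5, 0.5]
width: 0.0426
gripper_force: 35.0
```

```bash
python3 -c "
from h import *
track()"
```

```text
blue n 290 c 316.68 179.47 box 305 325 169 192 | t 11.18 y 0.1012 F [0.1 5.8 0.5]
```

Request:
jog_arm(deltas=[[[0.02,0,0,0],[0.03,0,0,0],[0.05,0,0,0],[0.07,0,0,0],[0.07,0,0,0],[0.07,0,0,0]]])

```text
t: 11.92
eef_pos: [0.4873, 0.097, 0.0373]
ee_rot: [-3.141, 0.001, -1.569]
force: [0.1, 4.7, 0.3]
width: 0.0424
gripper_force: 35.0
```

```bash
python3 -c "
from h import *
track()"
```

```text
blue n 297 c 316.55 179.27 box 305 325 169 191 | t 11.97 y 0.097 F [-1.   4.8  0.8]
```

Request:
jog_arm(deltas=[[[0.02,0,0,0],[0.03,0,0,0],[0.05,0,0,0],[0.07,0,0,0],[0.07,0,0,0],[0.07,0,0,0],[0.07,0,0,0]]])

```text
t: 12.85
eef_pos: [0.4873, 0.0927, 0.0373]
ee_rot: [-3.141, 0.001, -1.569]
force: [0.5, 5.7, 0.7]
width: 0.0429
gripper_force: 35.0
```

```bash
python3 -c "
from h import *
track()"
```

```text
blue n 296 c 316.36 178.88 box 305 325 169 191 | t 12.9 y 0.0927 F [0.2 5.  0.3]
```

Request:
jog_arm(deltas=[[[0.02,0,0,0],[0.03,0,0,0],[0.05,0,0,0],[0.07,0,0,0],[0.07,0,0,0],[0.07,0,0,0],[0.07,0,0,0]]])

```text
t: 13.78
eef_pos: [0.4873, 0.0885, 0.0373]
ee_rot: [-3.141, 0.0, -1.569]
force: [0.6, 5.7, 0.4]
width: 0.043
gripper_force: 35.0
```

```bash
python3 -c "
from h import *
track()"
```

```text
blue n 294 c 316.41 178.56 box 305 325 169 191 | t 13.82 y 0.0885 F [0.2 5.2 0.4]
```

Request:
jog_arm(deltas=[[[0.02,0,0,0],[0.03,0,0,0],[0.05,0,0,0],[0.07,0,0,0],[0.07,0,0,0],[0.07,0,0,0],[0.07,0,0,0]]])

```text
t: 14.7
eef_pos: [0.4873, 0.0843, 0.0373]
ee_rot: [-3.141, 0.001, -1.569]
force: [1.2, 4.8, 0.4]
width: 0.043
gripper_force: 35.0
```

```bash
python3 -c "
from h import *
track()"
```

```text
blue n 289 c 316.24 178.34 box 304 325 169 190 | t 14.75 y 0.0843 F [-0.1  4.8 -0.2]
```

Request:
jog_arm(deltas=[[[0.02,0,0,0],[0.03,0,0,0],[0.05,0,0,0],[0.07,0,0,0],[0.07,0,0,0],[0.07,0,0,0],[0.07,0,0,0]]])

```text
t: 15.62
eef_pos: [0.4873, 0.0801, 0.0373]
ee_rot: [-3.141, 0.0, -1.569]
force: [-0.6, 5.5, -0.4]
width: 0.043
gripper_force: 35.0
```

```bash
python3 -c "
from h import *
track()"
```

```text
blue n 294 c 316.15 178.13 box 305 325 168 190 | t 15.68 y 0.0801 F [-0.4  4.3  1.3]
```

Request:
jog_arm(deltas=[[[0.02,0,0,0],[0.03,0,0,0],[0.05,0,0,0],[0.07,0,0,0],[0.07,0,0,0],[0.07,0,0,0],[0.07,0,0,0]]])

```text
t: 16.55
eef_pos: [0.4873, 0.0758, 0.0373]
ee_rot: [-3.141, 0.0, -1.569]
force: [0.1, 5.2, 0.9]
width: 0.0428
gripper_force: 35.0
```

```bash
python3 -c "
from h import *
track()"
```

```text
blue n 290 c 316.0 177.84 box 305 325 168 190 | t 16.6 y 0.0759 F [0.7 5.2 0.7]
```

Request:
jog_arm(deltas=[[[0.02,0,0,0],[0.03,0,0,0],[0.05,0,0,0],[0.07,0,0,0],[0.07,0,0,0],[0.07,0,0,0],[0.07,0,0,0]]])

```text
t: 17.48
eef_pos: [0.4873, 0.0717, 0.0373]
ee_rot: [-3.141, 0.0, -1.569]
force: [-0.3, 4.5, 0.0]
width: 0.0429
gripper_force: 35.0
```

```bash
python3 -c "
from h import *
track()"
```

```text
blue n 289 c 316.09 177.5 box 304 325 168 190 | t 17.52 y 0.0716 F [0.7 6.  0.4]
```

Request:
jog_arm(deltas=[[[0.02,0,0,0],[0.03,0,0,0],[0.05,0,0,0],[0.07,0,0,0],[0.07,0,0,0],[0.07,0,0,0],[0.07,0,0,0]]])

```text
t: 18.4
eef_pos: [0.4873, 0.0675, 0.0373]
ee_rot: [-3.141, 0.0, -1.569]
force: [-0.0, 5.4, 0.8]
width: 0.0429
gripper_force: 35.0
```

```bash
python3 -c "
from h import *
track()"
```

```text
blue n 287 c 316.03 177.21 box 304 325 167 189 | t 18.45 y 0.0674 F [0.6 5.4 0.9]
```

Request:
jog_arm(deltas=[[[0.02,0,0,0],[0.03,0,0,0],[0.05,0,0,0],[0.07,0,0,0],[0.07,0,0,0],[0.07,0,0,0],[0.07,0,0,0]]])

```text
t: 19.32
eef_pos: [0.4873, 0.0632, 0.0373]
ee_rot: [-3.141, 0.0, -1.569]
force: [-0.0, 4.2, 0.0]
width: 0.0424
gripper_force: 35.0
```

```bash
python3 -c "
from h import *
track()"
```

```text
blue n 292 c 315.82 177.13 box 304 325 167 189 | t 19.38 y 0.0632 F [-0.3  4.9  0.6]
```

Request:
jog_arm(deltas=[[[0.02,0,0,0],[0.03,0,0,0],[0.05,0,0,0],[0.07,0,0,0],[0.07,0,0,0],[0.07,0,0,0],[0.07,0,0,0]]])

```text
t: 20.25
eef_pos: [0.4873, 0.0591, 0.0373]
ee_rot: [-3.141, 0.0, -1.569]
force: [0.3, 5.8, -0.4]
width: 0.0431
gripper_force: 35.0
```

```bash
python3 -c "
from h import *
track()"
```

```text
blue n 291 c 315.61 176.61 box 304 325 167 189 | t 20.3 y 0.059 F [ 0.3  4.4 -0.1]
```

Request:
jog_arm(deltas=[[[0.02,0,0,0],[0.03,0,0,0],[0.05,0,0,0],[0.07,0,0,0],[0.07,0,0,0],[0.07,0,0,0],[0.07,0,0,0]]])

```text
t: 21.18
eef_pos: [0.4873, 0.0548, 0.0373]
ee_rot: [-3.141, 0.0, -1.569]
force: [0.1, 4.7, 0.7]
width: 0.0431
gripper_force: 35.0
```

```bash
python3 -c "
from h import *
track()"
```

```text
blue n 289 c 315.75 176.32 box 304 325 167 188 | t 21.23 y 0.0548 F [0.6 5.2 1.1]
```

Request:
jog_arm(deltas=[[[0.02,0,0,0],[0.03,0,0,0],[0.05,0,0,0],[0.07,0,0,0],[0.07,0,0,0],[0.07,0,0,0],[0.07,0,0,0]]])

```text
t: 22.1
eef_pos: [0.4873, 0.0506, 0.0373]
ee_rot: [-3.141, 0.0, -1.569]
force: [-0.3, 4.4, 1.1]
width: 0.0426
gripper_force: 35.0
```

```bash
python3 -c "
from h import *
track()"
```

```text
blue n 289 c 315.84 176.2 box 304 325 167 188 | t 22.15 y 0.0506 F [0.3 5.1 1. ]
```

Request:
jog_arm(deltas=[[[0.02,0,0,0],[0.03,0,0,0],[0.05,0,0,0],[0.07,0,0,0],[0.07,0,0,0],[0.07,0,0,0],[0.07,0,0,0]]])

```text
t: 23.02
eef_pos: [0.4873, 0.0464, 0.0373]
ee_rot: [-3.141, 0.0, -1.569]
force: [1.0, 5.6, 0.0]
width: 0.043
gripper_force: 35.0
```

```bash
python3 -c "
from h import *
track()"
```

```text
blue n 286 c 315.51 175.77 box 303 324 167 188 | t 23.07 y 0.0464 F [0.8 5.4 0.7]
```

Request:
jog_arm(deltas=[[[0.02,0,0,0],[0.03,0,0,0],[0.05,0,0,0],[0.07,0,0,0],[0.07,0,0,0],[0.07,0,0,0],[0.07,0,0,0]]])

```text
t: 23.95
eef_pos: [0.4873, 0.0422, 0.0373]
ee_rot: [-3.141, 0.0, -1.569]
force: [0.7, 4.7, 1.5]
width: 0.0429
gripper_force: 35.0
```

```bash
python3 -c "
from h import *
track()"
```

```text
blue n 293 c 315.59 175.65 box 303 325 166 187 | t 24.0 y 0.0422 F [0.8 4.8 0.2]
```

Request:
jog_arm(deltas=[[[0.02,0,0,0],[0.03,0,0,0],[0.05,0,0,0],[0.07,0,0,0],[0.07,0,0,0],[0.07,0,0,0],[0.07,0,0,0]]])

```text
t: 24.88
eef_pos: [0.4873, 0.038, 0.0373]
ee_rot: [-3.141, 0.0, -1.569]
force: [0.5, 4.4, 1.2]
width: 0.0432
gripper_force: 35.0
```

```bash
python3 -c "
from h import *
c=track()
cv2.imwrite('pics/c5.png',cv2.resize(c['img'][140:270,240:440],(800,520),interpolation=2)[:,:,::-1])"
```

```text
blue n 290 c 315.15 175.35 box 303 324 166 187 | t 24.93 y 0.038 F [-0.5  4.3  1.3]
```

View pics/c5.png

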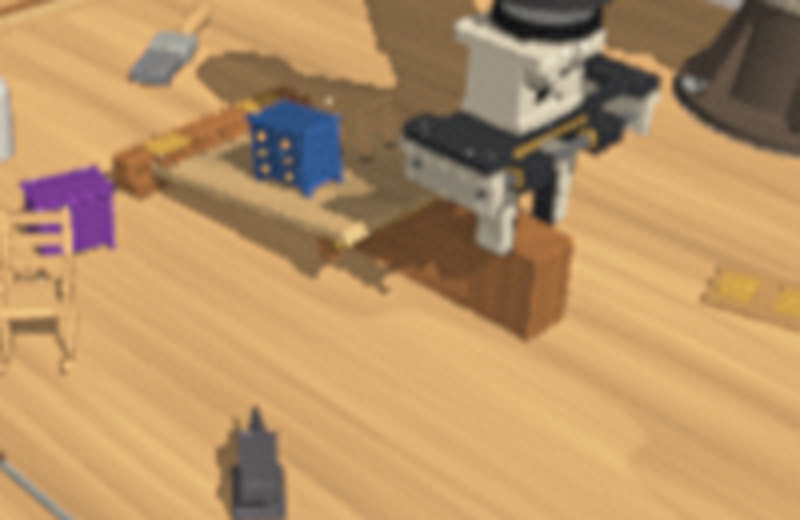

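The scene crop shows the board tilted on the wedge, the dresser still uphill at crop (297,145), and the gripper clear of the board.

Request:
jog_arm(deltas=[[[0.02,0,0,0],[0.03,0,0,0],[0.05,0,0,0],[0.06,0,0,0],[0.06,0,0,0],[0.06,0,0,0],[0.06,0,0,0]]])

```text
t: 25.8
eef_pos: [0.4873, 0.0344, 0.0373]
ee_rot: [-3.141, 0.0, -1.569]
force: [0.7, 4.7, 0.6]
width: 0.0428
gripper_force: 35.0
```

```bash
python3 -c "
from h import *
track()"
```

```text
blue n 265 c 306.43 172.44 box 295 315 164 184 | t 25.85 y 0.0344 F [0.6 4.9 0.6]
```

It let go. I'll hold still and check that it reaches the strip.

Request:
jog_arm(deltas=[[[0,0,0,0],[0,0,0,0],[0,0,0,0],[0,0,0,0],[0,0,0,0],[0,0,0,0]]])

```text
t: 26.6
eef_pos: [0.4873, 0.0344, 0.0373]
ee_rot: [-3.141, 0.0, -1.569]
force: [0.1, 5.7, 0.5]
width: 0.0425
gripper_force: 35.0
```

```bash
python3 -c "
from h import *
track()"
```

```text
blue n 254 c 297.82 170.17 box 287 306 161 181 | t 26.65 y 0.0345 F [-0.4  5.5  0.6]
```

Request:
jog_arm(deltas=[[[0,0,0,0],[0,0,0,0],[0,0,0,0],[0,0,0,0],[0,0,0,0],[0,0,0,0]]])

```text
t: 27.4
eef_pos: [0.4873, 0.0344, 0.0373]
ee_rot: [-3.141, 0.0, -1.569]
force: [0.1, 5.5, 0.7]
width: 0.0428
gripper_force: 35.0
```

```bash
python3 -c "
from h import *
c=track()
cv2.imwrite('pics/c6.png',cv2.resize(c['img'][150:230,270:370],(800,600),interpolation=2)[:,:,::-1])"
```

```text
blue n 253 c 297.89 170.17 box 287 306 161 181 | t 27.45 y 0.0344 F [0.3 5.3 0.5]
```

View pics/c6.png

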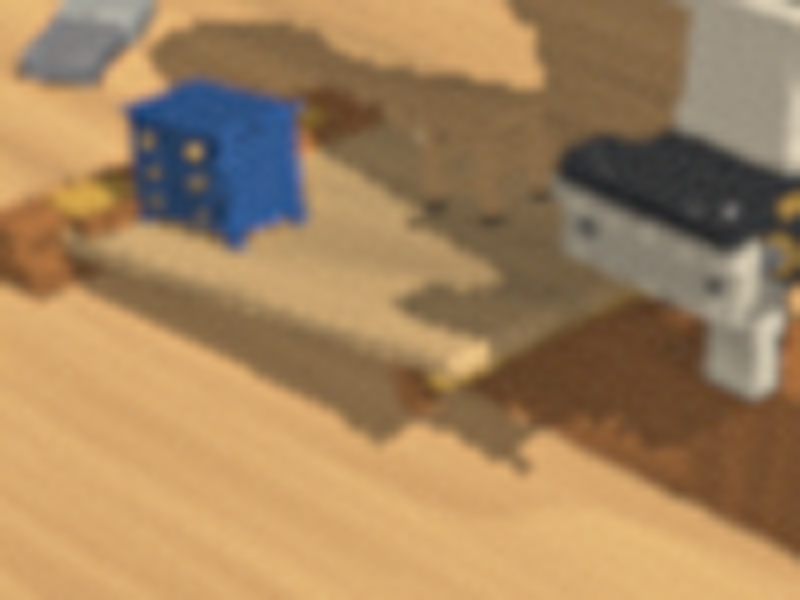

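The dresser has come to rest at the strip (crop (215,160)), and the stool still stands uphill (crop (480,170)). I'll release and back off.

Request:
jog_arm(deltas=[[[0,0,0,0],[0,0,0,0],[0,0,0,0],[0,0,0,0],[0,0,0,0],[0,0,0,0]]], grip=75)

```text
t: 28.2
eef_pos: [0.4872, 0.0342, 0.0373]
ee_rot: [3.142, 0.0, -1.569]
force: [-0.8, 0.2, -0.5]
width: 0.0748
gripper_force: 0.0
```

Request:
jog_arm(deltas=[[[0,0,-0.2,0],[0,0,-0.5,0],[0,0,-1,0],[0,0,-1.6,0],[0,0,-2.2,0],[-0.5,0,-2.8,0],[-1,0,-3,0],[-1,0,-3,0]]])

```text
t: 29.2
eef_pos: [0.4877, 0.0958, 0.2194]
ee_rot: [-3.139, 0.002, -1.567]
force: [-0.2, 0.3, -0.5]
width: 0.0754
gripper_force: 0.0
```

```bash
python3 -c "
from h import *
c=track(); s=grab_frame('side')
a=cv2.resize(c['img'][145:245,260:420],(480,300),interpolation=2);b=cv2.resize(s['img'][130:330,270:430],(240,300),interpolation=2)
cv2.imwrite('pics/f.png',np.hstack([a,b])[:,:,::-1])"
```

```text
blue n 252 c 297.96 170.26 box 287 307 161 181 | t 29.25 y 0.0948 F [-0.3  0.5 -1. ]
```

View pics/f.png

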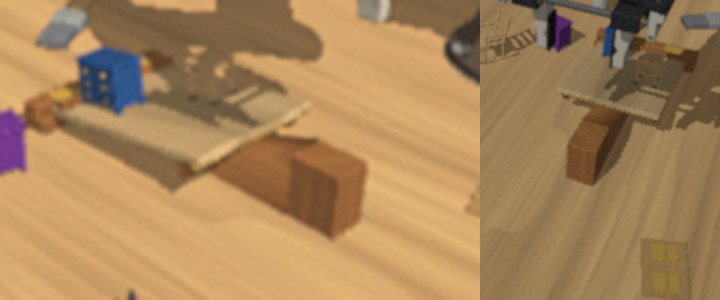

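The board is still propped on the wedge, with the dresser at the strip and the stool uphill. The gripper is clear, so I'm handing in.

```bash
python3 -c "
from station import arm
print(arm.job_done())"
```

```text
the job is handed in; nothing more can be done
None
```

The slip test is done and handed in: the dresser let go at a board angle of roughly 0.17 rad (estimated from how far the wedge went in) and slid down against the stop strip; the stool stayed put in the pictures, and the board is propped on the released wedge.

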